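# Ceramic powder jars back in the rack, light to dark

## Robot

A 7-joint arm with a two-finger parallel gripper is mounted at the origin on a cart in front of the work surface, level with it; the furniture and walls round the work are solid. World frame = base frame: x ahead of the robot, y to its left, z up, the work surface at z = 0. Lengths are in m, angles in rad, forces in N, time in s.
With the tool pointing down it reaches from about 0.425 to 0.95 m from the base axis. Payload 16.7 kg.
Tool frame: the origin (TCP) lies at the very end of the fingers, on their centre line; the grasp point (between the pads) lies env.grip_depth behind it (env.grip_depth is the distance from the TCP to the grasp point, in m); z points along the fingers, y is the direction in which the jaws open and shut (so a half turn about z gives the same grasp; the last joint's range is limited). The gripper opens to 94 mm and grips with 3 to 60 N. Pads are 16 mm wide; open, the fingers measure 119 mm over their backs; the gripper's body (75 mm by 177 mm) begins 78 mm behind the grasp point.
Start: joints at [1.018, 0.426, 0.074, 1.606, -0.034, 1.111, -0.067], TCP at [0.265, -0.621, 0.205] pointing down, gripper open.
Joint ranges: [-2.85, 2.85], [-0.5, 2.14], [-1.23, 1.37], [0.21, 2.46], [-1.02, 4.16], [0.16, 2.05], [-2.73, 2.73]. Speed limits (rad/s): [1.89, 1.89, 2.39, 2.39, 3.01, 3.01, 3.01].

## Interface

Orientations are given as a rotation vector (axis times angle).
In Python, from plant import sensors, camera, sign_off, env gives the robot as it stands.
- The arm moves only by the shell command python3 -m handwheel 'ROWS' [OPENING] [FORCE]. ROWS is text: rows parted by semicolons, each of 6 numbers parted by spaces: the shift along the tool's x, y, z in mm, then the turn, a rotation vector about the tool's x, y, z in rad. A call has exactly 5 rows; each row shifts and turns the pose as measured when the row begins, along the tool's axes as they then stand; what a row does not reach is not made up. A row lasts 1/12 s, in which the tool goes at most 41.7 mm and 7.16 degrees, less where a joint would pass 70% of its speed; a pose out of reach is approached as far as the arm can. A call is refused whole if a number of a shift passes 41.7 or a number of a turn 0.125, either way. A call with a gripper value outside its range is refused whole. OPENING is the opening, from -1 (shut) to 1 (fully open), so that 0 is half open, set as the call begins (- or left out, the last holds). The fingers move at their own pace and stop on an object; FORCE is the grip in N (left out, the last holds). Time passes only in rows, so rows that do not move let the fingers close, or fill a call up. It gives the time, the measured TCP pose, the force and the opening at its end, in the units of the state.
- sensors.get_state(): the state, without advancing time (a new reading comes with each control period).
- camera(name): name is "scene" or "top" or "wrist"; returns a dict with "img" (400x640x3 uint8, red, green, blue), "fx", "fy", "cx", "cy" (pixels), "pose" (4x4, takes a point from camera to world coordinates). Camera axes: x right, y down, z forward; pixel columns grow to the right and rows downward; lengths in m; the calibration is good to about 2 mm. A picture is of the moment at which its call begins. There is no depth.
- sign_off(): hands the job in, once; it reports no verdict.
The state is a dict: "clock": time; "qpos": joint angles; "qd": joint speeds; "effort": joint torques, N m; "eef_pos": TCP position; "tcp_rot": TCP orientation; "wrist_force": force on the tool from outside, world axes, zero at the start; "ft_torque": the same for the moment, N m; "grip_width": opening from 0.0 (shut) to 1.0 (fully open).
Only numpy, scipy, OpenCV 4.12 (cv2) and the standard library are available. Lean on these libraries where they do the work, as an engineer would, in place of code of your own. Each camera call takes 0.05 s, during which the arm holds its last target.

## Task

Put the four loose powder jars back into the empty wells of the grey jar rack so that the whole row goes in shade, step by step, from the white-lidded jar at one end to the near-black one at the other, each jar standing upright on the bottom of its own well. Leave the white and the near-black jar in their end wells, never lay or tip a jar over, and do not knock over the spirit burner or the glue bottle that stand among them.

Things in the scene. Friction and masses are not known exactly. Their poses are not given: they have to be found in the camera images.
- rack: Fixed grey rack, 66x360x24 mm (x,y,z), yaw within 12 deg. Origin: centre of underside, on the bench; y along the row, x away from the robot. Six equal round wells (blue felt floors) at x=0, y=-140,-84,-28,28,84,140: 47 across, 3 chamfer, bottom 6, block top 22 above the bench. White and near-black jars fill the outer two, either way round. A shelf board (top at z=200 mm) begins at world x=700.
- jar_white: Small screw jar of ceramic powder, 38 mm in diameter and 56 mm high, 40 to 85 g, white body with a paper label; knurled lid (the top 18 mm, the widest part) and label stripe are white. Origin: centre of its underside, z up its axis; round, so its yaw means nothing. The lightest of the row; it already stands in one end well of the rack and stays there.
- jar_ivory: Small screw jar of ceramic powder, 38 mm in diameter and 56 mm high, 40 to 85 g, white body with a paper label; knurled lid (the top 18 mm, the widest part) and label stripe are pale ivory yellow (second lightest). Origin: centre of its underside, z up its axis; round, so its yaw means nothing. At the start it stands loose on the bench in front of or beside the rack.
- jar_sand: Small screw jar of ceramic powder, 38 mm in diameter and 56 mm high, 40 to 85 g, white body with a paper label; knurled lid (the top 18 mm, the widest part) and label stripe are sand, a middling yellow-brown (third lightest). Origin: centre of its underside, z up its axis; round, so its yaw means nothing. At the start it stands loose on the bench in front of or beside the rack.
- jar_tan: Small screw jar of ceramic powder, 38 mm in diameter and 56 mm high, 40 to 85 g, white body with a paper label; knurled lid (the top 18 mm, the widest part) and label stripe are tan, a reddish mid brown (third darkest). Origin: centre of its underside, z up its axis; round, so its yaw means nothing. At the start it stands loose on the bench in front of or beside the rack.
- jar_brown: Small screw jar of ceramic powder, 38 mm in diameter and 56 mm high, 40 to 85 g, white body with a paper label; knurled lid (the top 18 mm, the widest part) and label stripe are dark chocolate brown (second darkest). Origin: centre of its underside, z up its axis; round, so its yaw means nothing. At the start it stands loose on the bench in front of or beside the rack.
- jar_umber: Small screw jar of ceramic powder, 38 mm in diameter and 56 mm high, 40 to 85 g, white body with a paper label; knurled lid (the top 18 mm, the widest part) and label stripe are near-black brown. Origin: centre of its underside, z up its axis; round, so its yaw means nothing. The darkest of the row; it already stands in the other end well of the rack and stays there.
- burner: Small spirit burner of clear glass with a cream snuffer cap, 48 mm in diameter, 70 mm high, loose on the bench among the jars; not to be knocked over. Origin: centre of its underside, z up.
- glue: White glue bottle with a tall black cap, 32 mm in diameter, 80 mm high, loose on the bench among the jars; not to be knocked over. Origin: centre of its underside, z up.

How it is judged:
By the outcome, as a careful person would: the job done as asked, in the order asked, and still so for the second after the job is handed in, with the robot touching nothing.
It also fails if it takes over 96 s, if anything falls off the work surface, if the arm or the gripper's body presses on something with over 40 N, if the wrist force passes 120 N, or if a joint passes its speed limit or range.

## Working session

There is one attempt and no reset: what is moved stays moved. The work goes in short steps, Python scripts to look and compute and a shell command to move; the robot and the scene stay as the last step left them, time stands still between calls to the robot, and variables do not carry over. Pictures are saved under pics/ and viewed, and the job is handed in when it is done.

```bash
ls; mkdir -p pics; python3 - <<'E'
from plant import sensors,camera,env
import cv2
s=sensors.get_state()
for k,v in s.items(): print(k,v)
print(env.grip_depth)
for n in ["scene","top","wrist"]:
    c=camera(n); cv2.imwrite(f"pics/{n}0.png",c["img"][:,:,::-1]); print(n,c["fx"],c["fy"],c["cx"],c["cy"]);print(c["pose"].round(3))
E
```

```text
pics
clock 0.0
qpos [ 1.01748555  0.42674254  0.07386626  1.60660275 -0.0340936   1.11077796
 -0.06712931]
qd [-7.11075606e-04 -8.90921170e-04  6.53024042e-05  1.53288594e-03
  3.84970387e-04 -5.32890058e-04  7.13845398e-04]
effort [-9.08535167e-04 -9.35848475e+01  3.66587877e+00 -4.54182279e+01
 -4.89636802e-02  2.03248230e-02  1.44021219e-04]
eef_pos [ 0.26501604 -0.62033068  0.20477092]
tcp_rot [-3.07660342e+00 -6.29648368e-01  5.63260715e-04]
wrist_force [-0.9783223  -0.71142205 -0.36994508]
ft_torque [ 0.04513972  0.01942892 -0.00283236]
grip_width 0.9992964063284878
0.0188
scene 518.5661508903466 518.5661508903466 319.92130791273496 199.94598554771173
[[-0.676 -0.511  0.53  -0.133]
 [-0.737  0.484 -0.472  0.578]
 [-0.016 -0.71  -0.704  0.91 ]
 [ 0.     0.     0.     1.   ]]
top 375.56655500082337 375.56655500082337 322.1114766313945 196.3093699700811
[[-0.017 -0.994  0.11   0.423]
 [-1.     0.015 -0.017  0.012]
 [ 0.015 -0.11  -0.994  1.071]
 [ 0.     0.     0.     1.   ]]
wrist 340.2399698354169 340.2399698354169 320.1898475879998 195.17161515396117
[[ 0.392 -0.881 -0.266  0.342]
 [-0.92  -0.376 -0.111 -0.587]
 [-0.002  0.288 -0.958  0.383]
 [ 0.     0.     0.     1.   ]]
```

View pics/top0.png

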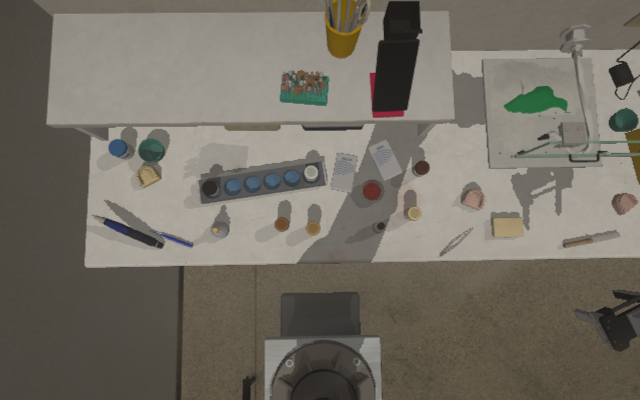

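View pics/scene0.png

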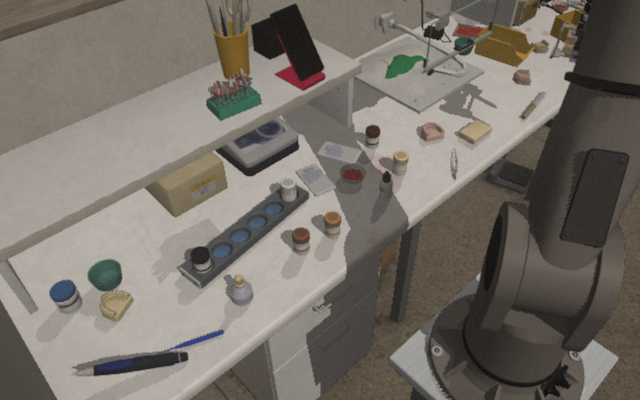

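The top view shows the rack from the near-black jar (209,188) to the white one (311,172). The loose jars are at about (282,224), (313,228), (413,213) and (422,168), the burner at (219,231) and the glue at (380,227). I'll zoom in next.

```bash
python3 - <<'E'
import cv2
a=cv2.imread("pics/top0.png")
cv2.imwrite("pics/top0z.png",cv2.resize(a[145:255,190:340],None,fx=5,fy=5,interpolation=cv2.INTER_CUBIC))
cv2.imwrite("pics/top0y.png",cv2.resize(a[145:255,340:450],None,fx=5,fy=5,interpolation=cv2.INTER_CUBIC))
E
```

```text
(no output)
```

View pics/top0z.png

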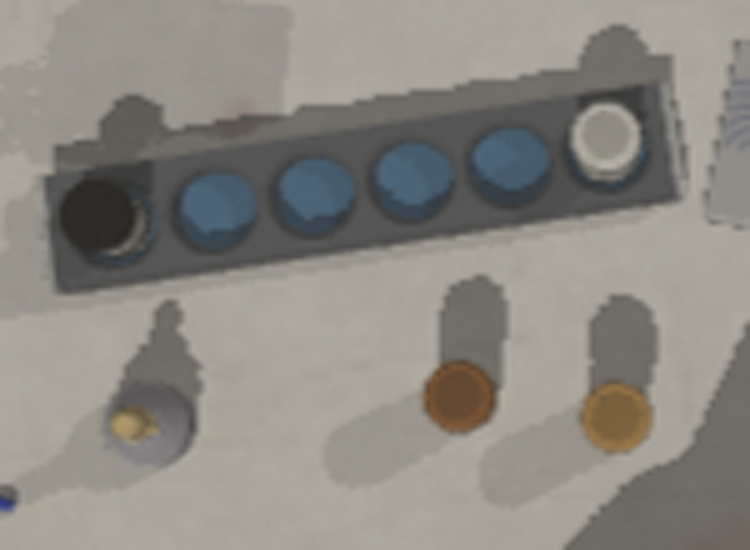

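View pics/top0y.png

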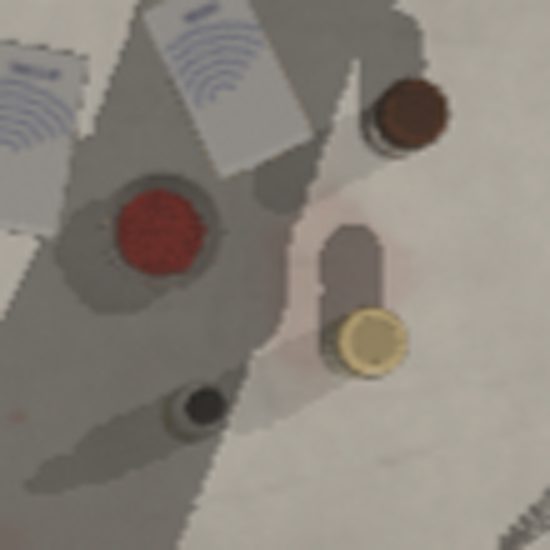

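```bash
cat > h.py <<'E'
import numpy as np
from plant import sensors,camera,env
from scipy.spatial.transform import Rotation as R
def back(c,u,v,z):
    P=c["pose"]; d=P[:3,:3]@np.array([(u-c["cx"])/c["fx"],(v-c["cy"])/c["fy"],1]); o=P[:3,3]
    return o+d*(z-o[2])/d[2]
def proj(c,p):
    P=c["pose"]; q=P[:3,:3].T@(np.array(p)-P[:3,3]); return c["fx"]*q[0]/q[2]+c["cx"],c["fy"]*q[1]/q[2]+c["cy"]
E
python3 - <<'E'
from h import *
c=camera("top")
def z1(u,v,z): return back(c,190+u/5-.4,145+v/5-.4,z)
def z2(u,v,z): return back(c,340+u/5-.4,145+v/5-.4,z)
for n,p in dict(white=z1(606,138,.062),umber=z1(101,216,.062),tan=z1(460,397,.056),sand=z1(616,417,.056),ivory=z2(372,342,.056),brown=z2(411,114,.056),
  w1=z1(217,211,.021),w2=z1(316,196,.021),w3=z1(413,180,.021),w4=z1(511,166,.021),
  cA=z1(46,178,.022),cB=z1(57,292,.022),cC=z1(683,199,.022),cD=z1(662,84,.022),burner=z1(150,424,.02),burncap=z1(130,424,.068),gluecap=z2(205,406,.08),dish=z2(160,233,.02)).items(): print(n,p.round(4),round(float(np.hypot(p[0],p[1])),3))
E
```

```text
white [0.6007 0.0243 0.062 ] 0.601
umber [0.5619 0.2973 0.062 ] 0.636
tan [0.4615 0.1049 0.056 ] 0.473
sand [0.4493 0.0211 0.056 ] 0.45
ivory [ 0.4854 -0.2543  0.056 ] 0.548
brown [ 0.6107 -0.2814  0.056 ] 0.672
w1 [0.5694 0.244  0.021 ] 0.62
w2 [0.5771 0.1885 0.021 ] 0.607
w3 [0.5854 0.134  0.021 ] 0.601
w4 [0.5926 0.0787 0.021 ] 0.598
cA [0.5894 0.3397 0.022 ] 0.68
cB [0.525  0.3324 0.022 ] 0.621
cC [ 0.5722 -0.0181  0.022 ] 0.573
cD [ 0.6383 -0.0074  0.022 ] 0.638
burner [0.4507 0.2802 0.02  ] 0.531
burncap [0.4496 0.2785 0.068 ] 0.529
gluecap [ 0.4515 -0.158   0.08  ] 0.478
dish [ 0.5512 -0.1462  0.02  ] 0.57
```

```bash
cat > plan.py <<'E'
# python3 plan.py x y z az_deg(tool x azimuth) n : prints remaining error and even rows
import sys
from h import *
def gR(az):
    a=np.radians(az); X=np.array([np.cos(a),np.sin(a),0]); Z=np.array([0,0,-1.]); return R.from_matrix(np.column_stack([X,np.cross(Z,X),Z]))
x,y,z,az,n=map(float,sys.argv[1:6]); n=int(n)
s=sensors.get_state(); p=np.array(s["eef_pos"]); r=R.from_rotvec(s["tcp_rot"]); g=gR(az); t=np.array([x,y,z])
print("t",round(s["clock"],2),"pos",p.round(4),"az",np.degrees(np.arctan2(*r.as_matrix()[[1,0],0])).round(1),"q",np.round(s["qpos"],2),"grip",round(s["grip_width"],3))
rv=(r.inv()*g).as_rotvec(); print("err world mm",((t-p)*1e3).round(1),"rot",rv.round(3))
for i in range(n):
    k=n-i; d=r.inv().apply(t-p)/k; w=(r.inv()*g).as_rotvec()/k
    print(" ".join(f"{v*1e3:.0f}" for v in d)," ".join(f"{v:.3f}" for v in w)); p=p+r.apply(d); r=r*R.from_rotvec(w)
E
python3 plan.py .6107 -.2814 .15 23 15
python3 -m handwheel '30 -12 0 0 0 0;30 -12 0 0 0 0;30 -12 0 0 0 0;30 -12 0 0 0 0;30 -12 0 0 0 0'
```

```text
t 0.2 pos [ 0.2651 -0.6205  0.205 ] az 23.1 q [ 1.02  0.43  0.07  1.61 -0.03  1.11 -0.07] grip 0.997
err world mm [345.6 339.1 -55. ] rot [-0.001  0.     0.002]
30 -12 4 -0.000 0.000 0.000
30 -12 4 -0.000 0.000 0.000
30 -12 4 -0.000 0.000 0.000
30 -12 4 -0.000 0.000 0.000
30 -12 4 -0.000 0.000 0.000
30 -12 4 -0.000 0.000 0.000
30 -12 4 -0.000 0.000 0.000
30 -12 4 -0.000 0.000 0.000
30 -12 4 -0.000 0.000 0.000
30 -12 4 -0.000 0.000 0.000
30 -12 4 -0.000 0.000 0.000
30 -12 4 -0.000 0.000 0.000
30 -12 4 -0.000 0.000 0.000
30 -12 4 -0.000 0.000 0.000
30 -12 4 -0.000 0.000 0.000
clock: 0.62
eef_pos: [0.3753, -0.5083, 0.2033]
tcp_rot: [-3.081, -0.609, 0.007]
wrist_force: [1.2, 0.5, -0.5]
grip_width: 1.002
```

```bash

python3 -m handwheel '30 -12 4 0 0 0;30 -12 4 0 0 0;30 -12 4 0 0 0;30 -12 4 0 0 0;30 -12 4 0 0 0'
python3 -m handwheel '25 -12 4 0 0 0;25 -12 4 0 0 0;25 -12 4 0 0 0;20 -8 4 0 0 0;10 -4 4 0 0 0'
python3 plan.py .6107 -.2814 .13 23 5
```

```text
clock: 1.03
eef_pos: [0.4958, -0.3898, 0.1829]
tcp_rot: [3.082, 0.607, -0.006]
wrist_force: [0.6, -0.8, 0.2]
grip_width: 0.998
clock: 1.45
eef_pos: [0.5814, -0.2954, 0.161]
tcp_rot: [-3.079, -0.617, 0.004]
wrist_force: [-0.4, 1.0, 0.5]
grip_width: 1.001
t 1.45 pos [ 0.5814 -0.2954  0.161 ] az 22.6 q [ 0.43  0.43 -0.07  1.69  0.04  1.02 -0.84] grip 1.001
err world mm [ 29.3  14.  -31. ] rot [-0.002  0.003 -0.006]
7 -0 6 -0.000 0.001 -0.001
7 -0 6 -0.000 0.001 -0.001
7 -0 6 -0.000 0.001 -0.001
7 -0 6 -0.000 0.001 -0.001
6 -0 6 -0.000 0.001 -0.001
```

```bash

python3 -m handwheel '8 0 7 0 0 0;8 0 7 0 0 0;8 0 7 0 0 0;6 0 7 0 0 0;0 0 0 0 0 0'
python3 plan.py .6107 -.2814 .13 23 1
cat > wr.py <<'E'
import sys,cv2
from h import *
n,x,y,z=sys.argv[1],*map(float,sys.argv[2:5])
c=camera("wrist"); a=c["img"][:,:,::-1].copy(); 
# expected lid outline
for k in range(0,360,10):
    q=np.radians(k); u,v=proj(c,[x+.019*np.cos(q),y+.019*np.sin(q),z]); cv2.circle(a,(int(round(u)),int(round(v))),1,(0,255,0),-1)
print("expected centre px",np.round(proj(c,[x,y,z]),1)); cv2.imwrite(f"pics/{n}.png",a)
E
python3 wr.py w1 .6107 -.2814 .056
```

```text
clock: 1.87
eef_pos: [0.6105, -0.2837, 0.1286]
tcp_rot: [-3.079, -0.617, 0.008]
wrist_force: [0.2, -0.5, 0.3]
grip_width: 1.001
t 1.87 pos [ 0.6105 -0.2837  0.1286] az 22.7 q [ 0.39  0.5  -0.08  1.67  0.04  0.98 -0.87] grip 1.001
err world mm [0.2 2.3 1.4] rot [-0.003  0.004 -0.006]
1 -2 -1 -0.003 0.004 -0.006
expected centre px [319.3 204.2]
```

View pics/w1.png

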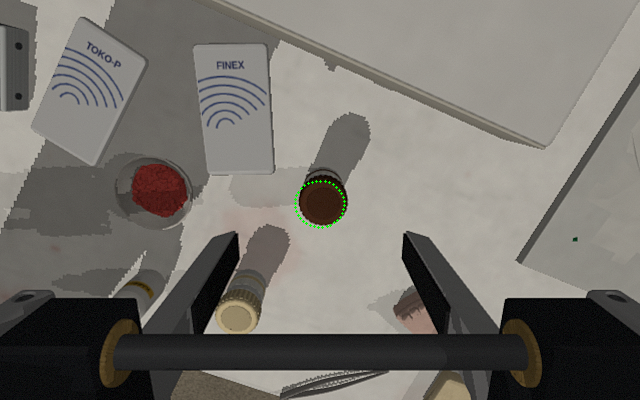

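The green outline drawn at the predicted lid position lands on the dark-brown lid, whose centre is about (322,204). That confirms the measurement to about 2 mm, so I'll descend.

```bash

python3 -m handwheel '1 -2 25 0 0 -0.006;0 0 25 0 0 0;0 0 25 0 0 0;0 0 18 0 0 0;0 0 6 0 0 0'
python3 plan.py .6107 -.2814 .028 23 1
```

```text
clock: 2.33
eef_pos: [0.6096, -0.2883, 0.0306]
tcp_rot: [3.077, 0.616, -0.001]
wrist_force: [0.9, 0.2, 0.1]
grip_width: 1.001
t 2.33 pos [ 0.6096 -0.2883  0.0306] az 22.6 q [ 0.4   0.61 -0.07  1.73  0.06  0.8  -0.88] grip 1.001
err world mm [ 1.1  6.9 -2.6] rot [ 0.004  0.001 -0.006]
4 -6 3 0.004 0.001 -0.006
```

```bash

python3 -m handwheel '4 -6 3 0 0 0;0 0 0 0 0 0;0 0 0 0 0 0;0 0 0 0 0 0;0 0 0 0 0 0'
python3 plan.py .6107 -.2814 .028 23 1
```

```text
clock: 2.75
eef_pos: [0.6109, -0.2828, 0.0298]
tcp_rot: [3.076, 0.612, 0.0]
wrist_force: [-0.6, 0.6, 0.5]
grip_width: 1.001
t 2.75 pos [ 0.6109 -0.2828  0.0298] az 22.5 q [ 0.39  0.61 -0.07  1.73  0.06  0.8  -0.89] grip 1.001
err world mm [-0.2  1.4 -1.8] rot [ 0.005  0.001 -0.009]
0 -1 2 0.005 0.001 -0.009
```

Close enough; I'll grip with 20 N.

```bash

python3 -m handwheel '0 -1 2 0 0 0;0 0 0 0 0 0;0 0 0 0 0 0;0 0 0 0 0 0;0 0 0 0 0 0' -1 20
python3 -m handwheel '0 0 0 0 0 0;0 0 0 0 0 0;0 0 0 0 0 0;0 0 0 0 0 0;0 0 0 0 0 0'
python3 plan.py .6107 -.2814 .15 23 1
```

```text
clock: 3.17
eef_pos: [0.612, -0.2824, 0.0304]
tcp_rot: [3.074, 0.611, 0.006]
wrist_force: [-0.7, 0.7, 0.3]
grip_width: 0.684
clock: 3.58
eef_pos: [0.6119, -0.2825, 0.0303]
tcp_rot: [3.074, 0.611, 0.006]
wrist_force: [0.3, 0.0, -0.2]
grip_width: 0.393
t 3.58 pos [ 0.6119 -0.2825  0.0303] az 22.5 q [ 0.39  0.6  -0.07  1.74  0.06  0.8  -0.89] grip 0.393
err world mm [ -1.2   1.1 119.7] rot [ 0.008 -0.002 -0.009]
-0 -1 -120 0.008 -0.002 -0.009
```

```bash

python3 -m handwheel '0 0 0 0 0 0;0 0 -10 0 0 0;0 0 -25 0 0 0;0 0 -30 0 0 0;0 0 -25 0 0 0'
python3 plan.py .5694 .2444 .13 98 15
```

```text
clock: 4.0
eef_pos: [0.6078, -0.2803, 0.1185]
tcp_rot: [3.079, 0.613, -0.009]
wrist_force: [0.9, 0.0, -0.3]
grip_width: 0.399
t 4.0 pos [ 0.6078 -0.2803  0.1185] az 22.5 q [ 0.39  0.5  -0.07  1.69  0.05  0.96 -0.88] grip 0.399
err world mm [-38.4 524.7  11.5] rot [-0.003  0.005 -1.318]
11 -33 -1 -0.000 0.000 -0.088
14 -32 -1 -0.000 0.000 -0.088
17 -31 -1 -0.000 0.000 -0.088
19 -29 -1 -0.000 0.000 -0.088
22 -27 -1 -0.000 0.000 -0.088
24 -25 -1 -0.000 0.000 -0.088
26 -23 -1 -0.000 0.000 -0.088
28 -21 -1 -0.000 0.000 -0.088
30 -18 -1 -0.000 0.000 -0.088
31 -16 -1 -0.000 0.000 -0.088
33 -13 -1 -0.000 0.000 -0.088
34 -10 -1 -0.000 0.000 -0.088
34 -7 -1 -0.000 0.000 -0.088
35 -4 -1 -0.000 0.000 -0.088
35 -1 -1 -0.000 0.000 -0.088
```

```bash

python3 plan.py .575 -.1 .14 50 5

```

```text
t 4.0 pos [ 0.6078 -0.2803  0.1185] az 22.5 q [ 0.39  0.5  -0.07  1.69  0.05  0.96 -0.88] grip 0.399
err world mm [-32.8 180.3  21.5] rot [-0.001  0.006 -0.48 ]
8 -36 -4 -0.000 0.001 -0.096
11 -35 -4 -0.000 0.001 -0.096
14 -34 -4 -0.000 0.001 -0.096
18 -32 -4 -0.000 0.001 -0.096
21 -30 -4 -0.000 0.001 -0.096
```

```bash

python3 -m handwheel '8 -36 -4 0 0 -0.096;11 -35 -4 0 0 -0.096;14 -34 -4 0 0 -0.096;18 -32 -4 0 0 -0.096;21 -30 -4 0 0 -0.096'
python3 plan.py .565 .1 .14 85 5
```

```text
clock: 4.42
eef_pos: [0.5768, -0.1044, 0.1479]
tcp_rot: [2.834, 1.327, 0.0]
wrist_force: [1.0, 0.5, -0.6]
grip_width: 0.401
t 4.42 pos [ 0.5768 -0.1044  0.1479] az 50.2 q [ 0.25  0.35 -0.23  1.86  0.11  0.94 -0.73] grip 0.401
err world mm [-11.8 204.4  -7.9] rot [ 0.01   0.008 -0.608]
30 -28 1 0.002 0.002 -0.122
33 -24 1 0.002 0.002 -0.122
36 -20 1 0.002 0.002 -0.122
38 -15 1 0.002 0.002 -0.122
40 -11 1 0.002 0.002 -0.122
```

```bash

python3 -m handwheel '30 -28 0 0 0 -0.122;33 -24 0 0 0 -0.122;36 -20 0 0 0 -0.122;38 -15 0 0 0 -0.122;40 -11 0 0 0 -0.122'
python3 plan.py .5694 .2444 .13 98 5
```

```text
clock: 4.83
eef_pos: [0.5624, 0.1036, 0.1517]
tcp_rot: [2.283, 2.131, -0.001]
wrist_force: [1.7, -0.2, -1.7]
grip_width: 0.399
t 4.83 pos [0.5624 0.1036 0.1517] az 86.1 q [ 0.05  0.34 -0.43  1.88  0.19  0.95 -0.54] grip 0.399
err world mm [  7.  140.8 -21.7] rot [ 0.012  0.015 -0.208]
28 -1 4 0.002 0.003 -0.042
28 1 4 0.002 0.003 -0.042
28 2 4 0.002 0.003 -0.042
28 3 4 0.002 0.003 -0.042
28 4 4 0.002 0.003 -0.042
```

```bash

python3 -m handwheel '34 -1 3 0 0 -0.05;34 1 3 0 0 -0.05;32 2 3 0 0 -0.05;26 3 3 0 0 -0.04;12 3 3 0 0 -0.02'
python3 -m handwheel '0 0 0 0 0 0;0 0 0 0 0 0;0 0 0 0 0 0;0 0 0 0 0 0;0 0 0 0 0 0'
python3 plan.py .5694 .2444 .10 98 5
```

```text
clock: 5.25
eef_pos: [0.5656, 0.2555, 0.1399]
tcp_rot: [2.015, 2.382, 0.004]
wrist_force: [-0.8, -0.2, -0.5]
grip_width: 0.4
clock: 5.67
eef_pos: [0.5657, 0.2543, 0.1408]
tcp_rot: [2.015, 2.38, 0.002]
wrist_force: [0.5, -0.4, 0.0]
grip_width: 0.401
t 5.67 pos [0.5657 0.2543 0.1408] az 99.5 q [-0.15  0.44 -0.5   1.78  0.28  0.98 -0.6 ] grip 0.401
err world mm [  3.7  -9.9 -40.8] rot [0.016 0.016 0.026]
-2 0 8 0.003 0.003 0.005
-2 0 8 0.003 0.003 0.005
-2 0 8 0.003 0.003 0.005
-2 0 8 0.003 0.003 0.005
-2 0 8 0.003 0.003 0.005
```

```bash

python3 -m handwheel '-5 0 12 0.008 0.008 0.012;-4 0 12 0.008 0.008 0.012;-2 0 12 0 0 0;0 0 3 0 0 0;0 0 0 0 0 0'
python3 plan.py .5694 .2444 .10 98 1
python3 wr.py w2 .5694 .2444 .022
```

```text
clock: 6.08
eef_pos: [0.569, 0.237, 0.0975]
tcp_rot: [-2.07, -2.362, 0.003]
wrist_force: [0.1, 0.2, -0.3]
grip_width: 0.398
t 6.08 pos [0.569  0.237  0.0975] az 97.5 q [-0.13  0.49 -0.48  1.81  0.28  0.91 -0.6 ] grip 0.398
err world mm [0.4 7.4 2.5] rot [-0.002  0.001 -0.008]
7 1 -3 -0.002 0.001 -0.008
expected centre px [322.8 197.1]
```

View pics/w2.png

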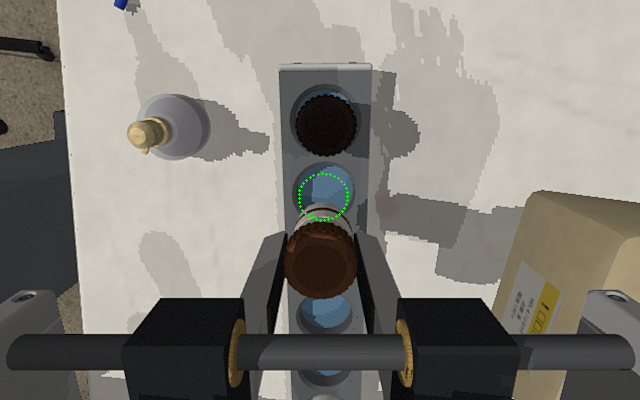

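```bash
python3 - <<'E'
from h import *
c=camera("wrist"); p=sensors.get_state()["eef_pos"]; print(p)
print(proj(c,[p[0],p[1],p[2]+.0257]), back(c,321,264,p[2]+.0257)); print(back(c,325,192,.022)); print(proj(c,[.5610,.298,.062]),back(c,326,125,.062))
E
```

```text
[0.56908947 0.2375441  0.09840136]
(np.float64(321.56625147548704), np.float64(269.9831128842807)) [0.56837665 0.24079077 0.12410136]
[0.57037986 0.24866555 0.022     ]
(np.float64(321.3598933931637), np.float64(132.41806765442024)) [0.56324705 0.30286697 0.062     ]
```

```bash

python3 -m handwheel '7 1 10 0 0 0;1 0 12 0 0 0;0 0 6 0 0 0;0 0 0 0 0 0;0 0 0 0 0 0'
python3 plan.py .5697 .2447 .037 98 1
```

```text
clock: 6.6
eef_pos: [0.5688, 0.2485, 0.068]
tcp_rot: [-2.066, -2.366, -0.001]
wrist_force: [-0.4, 0.0, -0.8]
grip_width: 0.4
t 6.6 pos [0.5688 0.2485 0.068 ] az 97.7 q [-0.16  0.53 -0.47  1.82  0.31  0.86 -0.64] grip 0.4
err world mm [  0.9  -3.8 -31. ] rot [ 0.    -0.001 -0.005]
-4 0 31 0.000 -0.001 -0.005
```

```bash

python3 -m handwheel '-4 0 0 0 0 0;0 0 4 0 0 0;0 0 4 0 0 0;0 0 4 0 0 0;0 0 0 0 0 0'
python3 plan.py .5697 .2447 .037 98 1
```

```text
clock: 7.02
eef_pos: [0.5698, 0.2441, 0.0555]
tcp_rot: [2.067, 2.366, 0.002]
wrist_force: [-0.2, -0.4, -1.5]
grip_width: 0.4
t 7.02 pos [0.5698 0.2441 0.0555] az 97.7 q [-0.15  0.54 -0.46  1.83  0.32  0.84 -0.64] grip 0.4
err world mm [ -0.1   0.6 -18.5] rot [ 0.001 -0.001 -0.005]
1 -0 19 0.001 -0.001 -0.005
```

```bash

python3 -m handwheel '0 0 5 0 0 0;0 0 5 0 0 0;0 0 4 0 0 0;0 0 3 0 0 0;0 0 0 0 0 0'
python3 plan.py .5697 .2447 .037 98 1
```

```text
clock: 7.43
eef_pos: [0.5699, 0.2441, 0.0366]
tcp_rot: [2.067, 2.366, 0.002]
wrist_force: [0.0, -1.4, -0.0]
grip_width: 0.398
t 7.43 pos [0.5699 0.2441 0.0366] az 97.7 q [-0.16  0.57 -0.45  1.84  0.33  0.81 -0.65] grip 0.398
err world mm [-0.2  0.6  0.4] rot [ 0.001 -0.001 -0.005]
1 -0 -0 0.001 -0.001 -0.005
```

The TCP height of 36.6 mm matches the well floor, so I'll release.

```bash

python3 -m handwheel '0 0 0 0 0 0;0 0 0 0 0 0;0 0 0 0 0 0;0 0 0 0 0 0;0 0 0 0 0 0' 0.5
python3 -m handwheel '0 0 -10 0 0 0;0 0 -20 0 0 0;0 0 -30 0 0 0;0 0 -20 0 0 0;0 0 0 0 0 0'
python3 plan.py .4615 .1049 .12 98 5
python3 wr.py w3 .5697 .2447 .062
```

```text
clock: 7.85
eef_pos: [0.5701, 0.2444, 0.0368]
tcp_rot: [2.067, 2.366, 0.003]
wrist_force: [0.6, -0.9, -0.6]
grip_width: 0.721
clock: 8.27
eef_pos: [0.569, 0.2444, 0.1219]
tcp_rot: [-2.065, -2.366, -0.0]
wrist_force: [-0.3, -0.3, -0.6]
grip_width: 0.75
t 8.27 pos [0.569  0.2444 0.1219] az 97.8 q [-0.13  0.47 -0.5   1.79  0.26  0.96 -0.6 ] grip 0.75
err world mm [-107.5 -139.5   -1.9] rot [-0.001 -0.001 -0.004]
-25 -25 0 -0.000 -0.000 -0.001
-25 -25 0 -0.000 -0.000 -0.001
-25 -25 0 -0.000 -0.000 -0.001
-25 -25 0 -0.000 -0.000 -0.001
-25 -25 0 -0.000 -0.000 -0.001
expected centre px [322.  212.7]
```

View pics/w3.png

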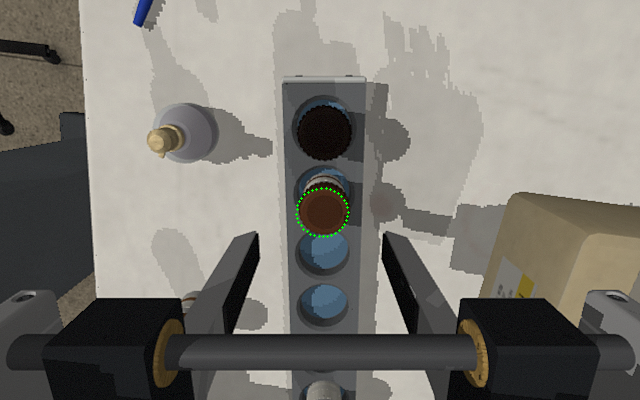

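The brown jar stands in well 1 next to near-black, with its lid at (323,212) as predicted. Next is tan.

```bash

python3 -m handwheel '-28 -28 0 0 0 0;-28 -28 0 0 0 0;-28 -28 0 0 0 0;-18 -18 0 0 0 0;-8 -8 0 0 0 0' 1
python3 -m handwheel '0 0 0 0 0 0;0 0 0 0 0 0;0 0 0 0 0 0;0 0 0 0 0 0;0 0 0 0 0 0'
python3 plan.py .4615 .1049 .12 98 1
python3 wr.py w4 .4615 .1049 .056
```

```text
clock: 8.73
eef_pos: [0.4703, 0.1188, 0.1183]
tcp_rot: [-2.059, -2.368, -0.0]
wrist_force: [0.1, -0.3, 0.4]
grip_width: 1.001
clock: 9.15
eef_pos: [0.471, 0.1192, 0.1182]
tcp_rot: [-2.06, -2.367, -0.001]
wrist_force: [-0.0, -0.7, -0.1]
grip_width: 1.002
t 9.15 pos [0.471  0.1192 0.1182] az 97.9 q [ 0.08  0.27 -0.52  2.08  0.17  0.84 -0.4 ] grip 1.002
err world mm [ -9.5 -14.3   1.8] rot [-0.002 -0.003 -0.001]
-13 -11 -2 -0.002 -0.003 -0.001
expected centre px [306.1 228. ]
```

View pics/w4.png

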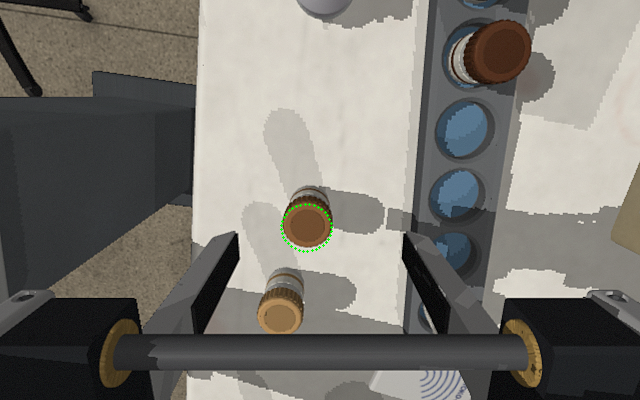

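The tan lid is at (307,225), within 3 px of prediction. I'll centre on it and descend.

```bash

python3 -m handwheel '-13 -11 0 0 0 0;0 0 25 0 0 0;0 0 25 0 0 0;0 0 22 0 0 0;0 0 5 0 0 0'
python3 plan.py .4615 .1049 .030 98 1
```

```text
clock: 9.62
eef_pos: [0.4653, 0.1091, 0.0403]
tcp_rot: [-2.056, -2.373, -0.01]
wrist_force: [-0.8, -0.3, -0.1]
grip_width: 0.999
t 9.62 pos [0.4653 0.1091 0.0403] az 98.2 q [ 0.05  0.38 -0.48  2.16  0.27  0.66 -0.47] grip 0.999
err world mm [ -3.8  -4.2 -10.3] rot [ 0.004 -0.006  0.003]
-4 -4 10 0.004 -0.006 0.003
```

```bash

python3 -m handwheel '-4 -4 8 0 0 0;0 0 3 0 0 0;0 0 0 0 0 0;0 0 0 0 0 0;0 0 0 0 0 0'
python3 plan.py .4615 .1049 .030 98 1
```

```text
clock: 10.03
eef_pos: [0.4623, 0.1059, 0.0291]
tcp_rot: [-2.053, -2.374, -0.01]
wrist_force: [-0.0, 0.5, -0.5]
grip_width: 0.999
t 10.03 pos [0.4623 0.1059 0.0291] az 98.3 q [ 0.04  0.39 -0.47  2.17  0.29  0.63 -0.48] grip 0.999
err world mm [-0.8 -1.   0.9] rot [ 0.003 -0.006  0.005]
-1 -1 -1 0.003 -0.006 0.005
```

```bash

python3 -m handwheel '-1 -1 -1 0 0 0;0 0 0 0 0 0;0 0 0 0 0 0;0 0 0 0 0 0;0 0 0 0 0 0' -1 20
python3 -m handwheel '0 0 0 0 0 0;0 0 0 0 0 0;0 0 0 0 0 0;0 0 0 0 0 0;0 0 0 0 0 0'
python3 plan.py .4615 .1049 .030 98 1
python3 -m handwheel '0 0 0 0 0 0;0 0 -10 0 0 0;0 0 -25 0 0 0;0 0 -30 0 0 0;0 0 -10 0 0 0'
python3 plan.py .5776 .1892 .105 98 5
```

```text
clock: 10.45
eef_pos: [0.4632, 0.1048, 0.0327]
tcp_rot: [-2.056, -2.375, -0.015]
wrist_force: [-0.3, -0.0, -0.9]
grip_width: 0.68
clock: 10.87
eef_pos: [0.4633, 0.1048, 0.0328]
tcp_rot: [2.056, 2.375, 0.015]
wrist_force: [0.4, 0.3, 0.8]
grip_width: 0.398
t 10.87 pos [0.4633 0.1048 0.0328] az 98.2 q [ 0.05  0.38 -0.47  2.17  0.28  0.64 -0.48] grip 0.398
err world mm [-1.8  0.1 -2.8] rot [ 0.007 -0.006  0.004]
0 -2 3 0.007 -0.006 0.004
clock: 11.28
eef_pos: [0.4601, 0.1045, 0.1093]
tcp_rot: [-2.05, -2.373, -0.007]
wrist_force: [1.1, 0.5, -0.1]
grip_width: 0.394
t 11.28 pos [0.4601 0.1045 0.1093] az 98.3 q [ 0.11  0.26 -0.53  2.12  0.17  0.81 -0.37] grip 0.394
err world mm [117.5  84.7  -4.3] rot [-0.    -0.007  0.006]
13 26 1 -0.000 -0.001 0.001
13 26 1 -0.000 -0.001 0.001
13 26 1 -0.000 -0.001 0.001
13 26 1 -0.000 -0.001 0.001
13 26 1 -0.000 -0.001 0.001
```

```bash

python3 -m handwheel '15 30 0 0 0 0;15 30 0 0 0 0;15 30 0 0 0 0;10 20 0 0 0 0;4 8 0 0 0 0'
python3 -m handwheel '0 0 0 0 0 0;0 0 0 0 0 0;0 0 0 0 0 0;0 0 0 0 0 0;0 0 0 0 0 0'
python3 plan.py .5776 .1892 .1 98 1
```

```text
clock: 11.7
eef_pos: [0.5727, 0.1799, 0.1169]
tcp_rot: [2.059, 2.372, 0.013]
wrist_force: [-2.1, 0.3, -0.4]
grip_width: 0.394
clock: 12.12
eef_pos: [0.5705, 0.179, 0.1168]
tcp_rot: [-2.058, -2.373, -0.009]
wrist_force: [-0.3, -0.3, 0.6]
grip_width: 0.4
t 12.12 pos [0.5705 0.179  0.1168] az 98.1 q [-0.02  0.44 -0.5   1.84  0.25  0.92 -0.49] grip 0.4
err world mm [  7.1  10.2 -16.8] rot [ 0.004 -0.004  0.002]
9 8 17 0.004 -0.004 0.002
```

```bash

python3 -m handwheel '9 8 8 0.004 -0.004 0;0 0 8 0 0 0;0 0 5 0 0 0;0 0 0 0 0 0;0 0 0 0 0 0'
python3 plan.py .5776 .1892 .0388 98 1
python3 wr.py w5 .5776 .1892 .022
```

```text
clock: 12.53
eef_pos: [0.5764, 0.1879, 0.094]
tcp_rot: [2.059, 2.372, -0.002]
wrist_force: [0.2, 0.3, -0.4]
grip_width: 0.395
t 12.53 pos [0.5764 0.1879 0.094 ] az 98.1 q [-0.05  0.48 -0.48  1.84  0.28  0.89 -0.52] grip 0.395
err world mm [  1.2   1.3 -55.2] rot [-0.001  0.001  0.001]
1 1 55 -0.001 0.001 0.001
expected centre px [322.7 206.2]
```

View pics/w5.png

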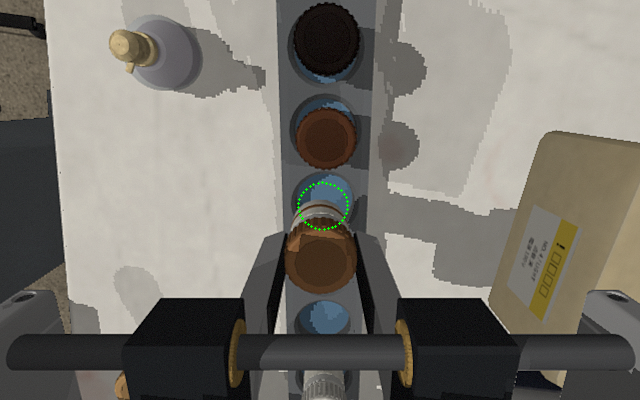

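The picture matches the first placing: well ring at about (325,203), jar lid at (321,257) on the centre line. I'll lower it.

```bash

python3 -m handwheel '1 1 10 0 0 0;0 0 10 0 0 0;0 0 8 0 0 0;0 0 2 0 0 0;0 0 0 0 0 0'
python3 plan.py .5776 .1892 .0388 98 1
```

```text
clock: 13.0
eef_pos: [0.5771, 0.1887, 0.0607]
tcp_rot: [2.06, 2.371, -0.002]
wrist_force: [-0.5, 0.7, -1.3]
grip_width: 0.398
t 13.0 pos [0.5771 0.1887 0.0607] az 98.0 q [-0.06  0.52 -0.47  1.86  0.31  0.84 -0.54] grip 0.398
err world mm [  0.5   0.5 -21.9] rot [-0.001  0.001  0.001]
0 1 22 -0.001 0.001 0.001
```

```bash

python3 -m handwheel '0 0 6 0 0 0;0 0 6 0 0 0;0 0 5 0 0 0;0 0 3 0 0 0;0 0 0 0 0 0'
python3 plan.py .5776 .1892 .0388 98 1
```

```text
clock: 13.42
eef_pos: [0.5773, 0.1887, 0.0389]
tcp_rot: [2.06, 2.371, -0.002]
wrist_force: [-2.1, -0.9, 5.0]
grip_width: 0.397
t 13.42 pos [0.5773 0.1887 0.0389] az 98.0 q [-0.07  0.55 -0.46  1.87  0.33  0.8  -0.56] grip 0.397
err world mm [ 0.3  0.5 -0.1] rot [-0.     0.001  0.001]
0 0 0 -0.000 0.001 0.001
```

The jar touches the floor (5 N up, height as expected). Release, rise, and go to sand.

```bash

python3 -m handwheel '0 0 0 0 0 0;0 0 0 0 0 0;0 0 0 0 0 0;0 0 0 0 0 0;0 0 0 0 0 0' 0.5
python3 -m handwheel '0 0 -10 0 0 0;0 0 -20 0 0 0;0 0 -30 0 0 0;0 0 -20 0 0 0;0 0 0 0 0 0'
python3 wr.py w6 .5776 .1892 .062
python3 plan.py .4493 .0211 .12 98 5
```

```text
clock: 13.83
eef_pos: [0.5776, 0.1889, 0.0389]
tcp_rot: [2.059, 2.371, -0.001]
wrist_force: [0.1, -0.1, -0.1]
grip_width: 0.713
clock: 14.25
eef_pos: [0.5765, 0.1891, 0.1234]
tcp_rot: [-2.058, -2.372, 0.004]
wrist_force: [0.5, -0.2, 0.1]
grip_width: 0.749
expected centre px [322.7 212.2]
t 14.3 pos [0.5762 0.1889 0.1221] az 98.1 q [-0.04  0.45 -0.5   1.81  0.26  0.95 -0.5 ] grip 0.751
err world mm [-126.9 -167.8   -2.1] rot [-0.003  0.001  0.002]
-30 -30 1 -0.001 0.000 0.000
-30 -30 1 -0.001 0.000 0.000
-30 -30 1 -0.001 0.000 0.000
-30 -30 0 -0.001 0.000 0.000
-30 -30 0 -0.001 0.000 0.000
```

View pics/w6.png

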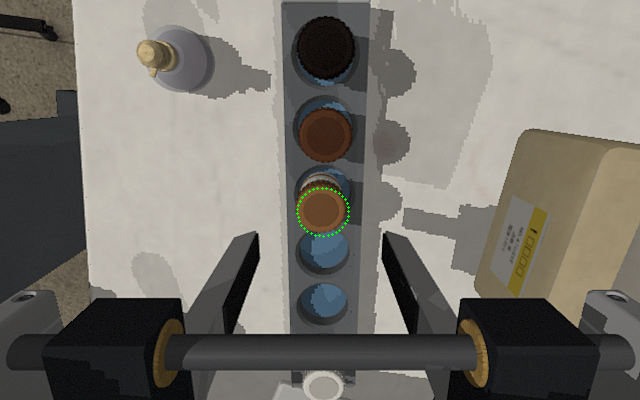

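Tan is seated in well 2, with its lid at (323,211). On to sand.

```bash

python3 -m handwheel '-33 -33 0 0 0 0;-33 -33 0 0 0 0;-33 -33 0 0 0 0;-28 -28 0 0 0 0;-16 -16 0 0 0 0' 1
python3 -m handwheel '0 0 0 0 0 0;0 0 0 0 0 0;0 0 0 0 0 0;0 0 0 0 0 0;0 0 0 0 0 0'
python3 plan.py .4493 .0211 .12 98 1
python3 wr.py w7 .4493 .0211 .056
```

```text
clock: 14.72
eef_pos: [0.4557, 0.0341, 0.1197]
tcp_rot: [-2.048, -2.376, 0.002]
wrist_force: [0.3, 0.3, -0.4]
grip_width: 0.997
clock: 15.13
eef_pos: [0.4525, 0.03, 0.1188]
tcp_rot: [-2.054, -2.371, 0.007]
wrist_force: [0.1, 0.5, -0.3]
grip_width: 0.998
t 15.13 pos [0.4525 0.03   0.1188] az 98.2 q [ 0.25  0.21 -0.51  2.14  0.14  0.82 -0.2 ] grip 0.998
err world mm [-3.2 -8.9  1.2] rot [-0.006 -0.001  0.003]
-8 -4 -1 -0.006 -0.001 0.003
expected centre px [315.6 222. ]
```

View pics/w7.png

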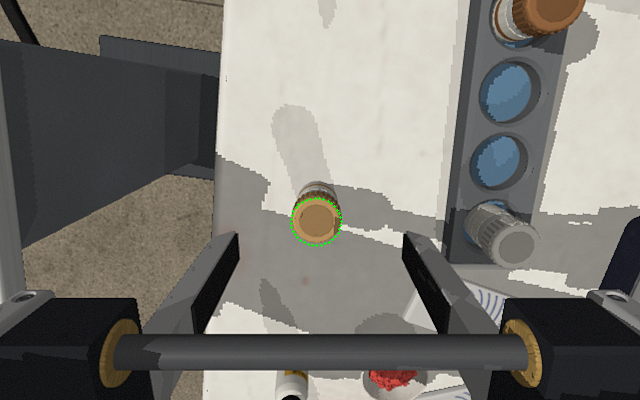

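The sand lid at (316,220) matches. I'll descend.

```bash

python3 -m handwheel '-8 -4 0 -0.006 0 0;0 0 25 0 0 0;0 0 25 0 0 0;0 0 22 0 0 0;0 0 5 0 0 0'
python3 plan.py .4493 .0211 .030 98 1
```

```text
clock: 15.6
eef_pos: [0.4526, 0.0225, 0.0409]
tcp_rot: [2.05, 2.377, 0.009]
wrist_force: [-1.2, -0.2, -0.9]
grip_width: 1.001
t 15.6 pos [0.4526 0.0225 0.0409] az 98.5 q [ 0.21  0.34 -0.46  2.21  0.25  0.63 -0.28] grip 1.001
err world mm [ -3.3  -1.4 -10.9] rot [ 0.007 -0.002  0.008]
-1 -4 11 0.007 -0.002 0.008
```

```bash

python3 -m handwheel '-1 -4 9 0.007 0 0;0 0 4 0 0 0;0 0 0 0 0 0;0 0 0 0 0 0;0 0 0 0 0 0'
python3 plan.py .4493 .0211 .030 98 1
```

```text
clock: 16.02
eef_pos: [0.4486, 0.0207, 0.0277]
tcp_rot: [-2.049, -2.378, 0.0]
wrist_force: [0.6, -0.5, 0.7]
grip_width: 0.999
t 16.02 pos [0.4486 0.0207 0.0277] az 98.5 q [ 0.2   0.36 -0.45  2.22  0.27  0.61 -0.29] grip 0.999
err world mm [0.7 0.4 2.3] rot [-0.002 -0.002  0.009]
0 1 -2 -0.002 -0.002 0.009
```

```bash

python3 -m handwheel '0 0 -1 0 0 0;0 0 0 0 0 0;0 0 0 0 0 0;0 0 0 0 0 0;0 0 0 0 0 0' -1 20
python3 -m handwheel '0 0 0 0 0 0;0 0 0 0 0 0;0 0 0 0 0 0;0 0 0 0 0 0;0 0 0 0 0 0'
python3 plan.py .4493 .0211 .030 98 1
python3 -m handwheel '0 0 0 0 0 0;0 0 -10 0 0 0;0 0 -25 0 0 0;0 0 -30 0 0 0;0 0 -15 0 0 0'
python3 plan.py .5855 .1337 .105 98 5
```

```text
clock: 16.43
eef_pos: [0.4504, 0.0207, 0.0311]
tcp_rot: [2.05, 2.379, 0.004]
wrist_force: [0.0, 0.0, 0.3]
grip_width: 0.682
clock: 16.85
eef_pos: [0.4505, 0.0207, 0.0313]
tcp_rot: [2.05, 2.379, 0.004]
wrist_force: [0.2, 0.4, 1.1]
grip_width: 0.396
t 16.85 pos [0.4505 0.0207 0.0313] az 98.5 q [ 0.21  0.35 -0.45  2.22  0.26  0.62 -0.29] grip 0.396
err world mm [-1.2  0.4 -1.3] rot [ 0.003 -0.001  0.009]
1 -1 1 0.003 -0.001 0.009
clock: 17.27
eef_pos: [0.4471, 0.0213, 0.1123]
tcp_rot: [-2.044, -2.377, 0.003]
wrist_force: [0.8, -0.0, -0.3]
grip_width: 0.394
t 17.27 pos [0.4471 0.0213 0.1123] az 98.6 q [ 0.27  0.22 -0.51  2.16  0.14  0.8  -0.17] grip 0.394
err world mm [138.4 112.4  -7.3] rot [-0.006 -0.004  0.011]
18 31 1 -0.001 -0.001 0.002
18 31 1 -0.001 -0.001 0.002
18 31 1 -0.001 -0.001 0.002
18 31 1 -0.001 -0.001 0.002
18 31 1 -0.001 -0.001 0.002
```

```bash

python3 -m handwheel '21 35 0 0 0 0.002;21 35 0 0 0 0.002;21 35 0 0 0 0.002;17 28 0 0 0 0.002;8 16 0 0 0 0.002'
python3 -m handwheel '0 0 0 0 0 0;0 0 0 0 0 0;0 0 0 0 0 0;0 0 0 0 0 0;0 0 0 0 0 0'
python3 plan.py .5855 .1337 .1 98 1
```

```text
clock: 17.68
eef_pos: [0.5863, 0.1295, 0.1215]
tcp_rot: [2.069, 2.362, 0.002]
wrist_force: [-0.7, -0.7, 0.1]
grip_width: 0.394
clock: 18.1
eef_pos: [0.5871, 0.1322, 0.1233]
tcp_rot: [-2.066, -2.366, -0.004]
wrist_force: [-0.4, -0.2, -0.1]
grip_width: 0.394
t 18.1 pos [0.5871 0.1322 0.1233] az 97.7 q [ 0.06  0.44 -0.5   1.83  0.25  0.94 -0.41] grip 0.394
err world mm [ -1.6   1.5 -23.3] rot [ 0.002 -0.002 -0.005]
2 -1 23 0.002 -0.002 -0.005
```

```bash

python3 -m handwheel '2 -1 10 0 0 -0.005;0 0 10 0 0 0;0 0 6 0 0 0;0 0 0 0 0 0;0 0 0 0 0 0'
python3 plan.py .5855 .1337 .0373 98 1
python3 wr.py w8 .5855 .1337 .022
```

```text
clock: 18.52
eef_pos: [0.584, 0.1316, 0.0946]
tcp_rot: [2.063, 2.37, 0.001]
wrist_force: [-0.6, 0.7, 0.2]
grip_width: 0.399
t 18.52 pos [0.584  0.1316 0.0946] az 97.9 q [ 0.05  0.47 -0.49  1.86  0.27  0.89 -0.43] grip 0.399
err world mm [  1.5   2.1 -57.3] rot [ 0.001 -0.    -0.001]
2 2 57 0.001 -0.000 -0.001
expected centre px [323.1 205.1]
```

View pics/w8.png

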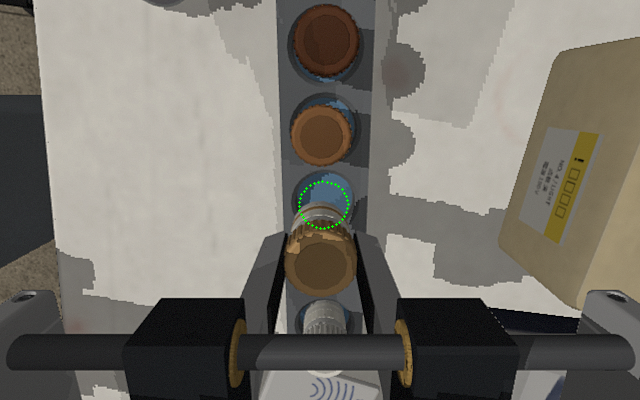

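Same geometry as before: well ring at (324,201), lid at (320,263). I'll lower it with a small correction.

```bash

python3 -m handwheel '2 2 10 0 0 0;0 0 10 0 0 0;0 0 8 0 0 0;0 0 2 0 0 0;0 0 0 0 0 0'
python3 plan.py .5855 .1337 .0373 98 1
```

```text
clock: 18.98
eef_pos: [0.5861, 0.1343, 0.0612]
tcp_rot: [-2.063, -2.37, -0.001]
wrist_force: [-0.9, -0.5, -0.6]
grip_width: 0.395
t 18.98 pos [0.5861 0.1343 0.0612] az 97.9 q [ 0.03  0.51 -0.47  1.87  0.3   0.83 -0.45] grip 0.395
err world mm [ -0.6  -0.6 -23.9] rot [ 0.001 -0.001 -0.001]
-1 -1 24 0.001 -0.001 -0.001
```

```bash

python3 -m handwheel '0 0 7 0 0 0;0 0 7 0 0 0;0 0 5 0 0 0;0 0 3 0 0 0;0 0 0 0 0 0'
python3 plan.py .5855 .1337 .0373 98 1
```

```text
clock: 19.4
eef_pos: [0.5862, 0.1345, 0.0371]
tcp_rot: [2.063, 2.37, 0.001]
wrist_force: [-2.3, -1.5, 8.5]
grip_width: 0.393
t 19.4 pos [0.5862 0.1345 0.0371] az 97.9 q [ 0.02  0.54 -0.46  1.88  0.33  0.79 -0.47] grip 0.393
err world mm [-0.7 -0.8  0.2] rot [ 0.001 -0.001 -0.001]
-1 -1 -0 0.001 -0.001 -0.001
```

```bash

python3 -m handwheel '0 0 0 0 0 0;0 0 0 0 0 0;0 0 0 0 0 0;0 0 0 0 0 0;0 0 0 0 0 0' 0.5
python3 -m handwheel '0 0 -10 0 0 0;0 0 -20 0 0 0;0 0 -30 0 0 0;0 0 -25 0 0 0;0 0 0 0 0 0'
python3 wr.py w9 .5855 .1337 .062
python3 plan.py .4854 -.2543 .13 75 11
```

```text
clock: 19.82
eef_pos: [0.5864, 0.1346, 0.0369]
tcp_rot: [2.062, 2.369, 0.002]
wrist_force: [0.4, -0.7, -0.0]
grip_width: 0.715
clock: 20.23
eef_pos: [0.5851, 0.1347, 0.1265]
tcp_rot: [-2.06, -2.369, 0.001]
wrist_force: [0.8, 0.8, 1.0]
grip_width: 0.75
expected centre px [321.4 212.2]
t 20.28 pos [0.5846 0.1344 0.1248] az 98.0 q [ 0.06  0.43 -0.5   1.83  0.25  0.95 -0.41] grip 0.748
err world mm [ -99.2 -388.7    5.2] rot [-0.003 -0.     0.401]
-34 -14 -0 -0.000 -0.000 0.036
-34 -13 -0 -0.000 -0.000 0.036
-35 -11 -0 -0.000 -0.000 0.036
-35 -10 -0 -0.000 -0.000 0.036
-35 -9 -0 -0.000 -0.000 0.036
-36 -7 -0 -0.000 -0.000 0.036
-36 -6 -0 -0.000 -0.000 0.036
-36 -5 -0 -0.000 -0.000 0.036
-36 -4 -0 -0.000 -0.000 0.036
-36 -2 -0 -0.000 -0.000 0.036
-36 -1 -0 -0.000 -0.000 0.036
```

View pics/w9.png

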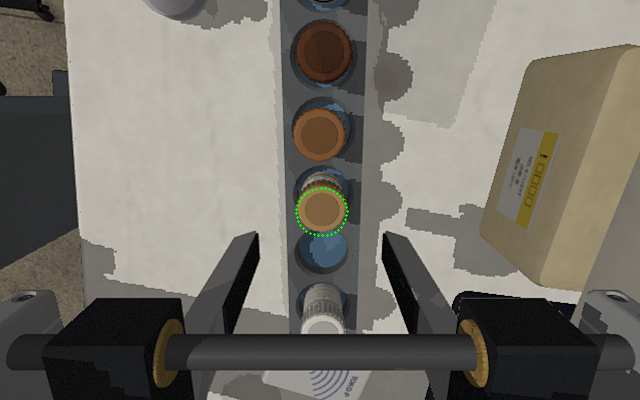

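Sand is seated, with its lid at (322,211). On to ivory, passing well above the glue bottle.

```bash

python3 -m handwheel '-36 -14 0 0 0 0.036;-36 -13 0 0 0 0.036;-36 -12 0 0 0 0.036;-36 -10 0 0 0 0.036;-36 -9 0 0 0 0.036' 1
python3 plan.py .4854 -.2543 .13 75 6
```

```text
clock: 20.7
eef_pos: [0.5382, -0.0457, 0.1248]
tcp_rot: [-2.255, -2.181, -0.005]
wrist_force: [1.2, -1.1, 0.2]
grip_width: 0.998
t 20.7 pos [ 0.5382 -0.0457  0.1248] az 88.1 q [ 0.33  0.33 -0.43  1.96  0.17  0.88 -0.22] grip 0.998
err world mm [ -52.8 -208.6    5.2] rot [-0.002 -0.005  0.229]
-35 -8 -1 -0.000 -0.001 0.038
-35 -6 -1 -0.000 -0.001 0.038
-36 -5 -1 -0.000 -0.001 0.038
-36 -4 -1 -0.000 -0.001 0.038
-36 -2 -1 -0.000 -0.001 0.038
-36 -1 -1 -0.000 -0.001 0.038
```

```bash

python3 -m handwheel '-36 -8 0 0 0 0.04;-36 -7 0 0 0 0.04;-36 -5 0 0 0 0.04;-36 -4 0 0 0 0.04;-34 -3 0 0 0 0.04'
python3 -m handwheel '-12 0 0 0 0 0.02;0 0 0 0 0 0;0 0 0 0 0 0;0 0 0 0 0 0;0 0 0 0 0 0'
python3 plan.py .4854 -.2543 .12 75 1
python3 wr.py w10 .4854 -.2543 .056
```

```text
clock: 21.12
eef_pos: [0.4852, -0.2284, 0.1231]
tcp_rot: [-2.47, -1.932, -0.002]
wrist_force: [1.1, -0.4, -0.1]
grip_width: 0.998
clock: 21.53
eef_pos: [0.4785, -0.2459, 0.1218]
tcp_rot: [-2.499, -1.893, 0.002]
wrist_force: [0.1, -0.0, -0.5]
grip_width: 1.003
t 21.53 pos [ 0.4785 -0.2459  0.1218] az 74.3 q [ 0.61  0.32 -0.3   1.97  0.12  0.87 -0.03] grip 1.003
err world mm [ 6.9 -8.4 -1.8] rot [-0.006 -0.003 -0.012]
-6 9 2 -0.006 -0.003 -0.012
expected centre px [333.6 217.9]
```

View pics/w10.png

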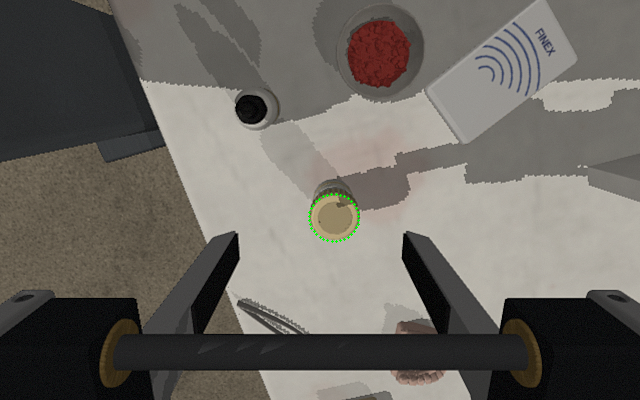

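Ivory is at (334,217) as predicted, and the glue bottle at (255,108) is clear of the fingers.

```bash

python3 -m handwheel '-6 9 0 0 0 -0.01;0 0 25 0 0 0;0 0 25 0 0 0;0 0 22 0 0 0;0 0 8 0 0 0'
python3 plan.py .4854 -.2543 .030 75 1
```

```text
clock: 22.0
eef_pos: [0.4925, -0.2514, 0.0422]
tcp_rot: [-2.483, -1.925, -0.006]
wrist_force: [-0.8, 0.5, -0.3]
grip_width: 1.003
t 22.0 pos [ 0.4925 -0.2514  0.0422] az 75.6 q [ 0.59  0.45 -0.28  2.    0.18  0.72 -0.06] grip 1.003
err world mm [ -7.1  -2.9 -12.2] rot [ 0.002 -0.003  0.01 ]
-5 -6 12 0.002 -0.003 0.010
```

```bash

python3 -m handwheel '-5 -6 9 0 0 0.01;0 0 5 0 0 0;0 0 0 0 0 0;0 0 0 0 0 0;0 0 0 0 0 0'
python3 plan.py .4854 -.2543 .030 75 1
```

```text
clock: 22.42
eef_pos: [0.4863, -0.2541, 0.0272]
tcp_rot: [-2.489, -1.915, -0.006]
wrist_force: [-0.1, 0.7, 0.0]
grip_width: 1.0
t 22.42 pos [ 0.4863 -0.2541  0.0272] az 75.1 q [ 0.59  0.47 -0.27  2.02  0.19  0.68 -0.06] grip 1.0
err world mm [-0.9 -0.2  2.8] rot [ 0.001 -0.004  0.002]
-0 -1 -3 0.001 -0.004 0.002
```

```bash

python3 -m handwheel '0 -1 -2 0 0 0;0 0 0 0 0 0;0 0 0 0 0 0;0 0 0 0 0 0;0 0 0 0 0 0' -1 20
python3 -m handwheel '0 0 0 0 0 0;0 0 0 0 0 0;0 0 0 0 0 0;0 0 0 0 0 0;0 0 0 0 0 0'
python3 plan.py .4854 -.2543 .030 75 1
python3 -m handwheel '0 0 0 0 0 0;0 0 -10 0 0 0;0 0 -25 0 0 0;0 0 -30 0 0 0;0 0 -25 0 0 0'
python3 plan.py .575 0.03 .13 98 9
```

```text
clock: 22.83
eef_pos: [0.487, -0.2547, 0.0324]
tcp_rot: [2.488, 1.914, 0.009]
wrist_force: [0.7, -0.2, 0.3]
grip_width: 0.682
clock: 23.25
eef_pos: [0.4871, -0.2548, 0.0326]
tcp_rot: [2.488, 1.914, 0.009]
wrist_force: [0.0, -0.4, 1.1]
grip_width: 0.398
t 23.25 pos [ 0.4871 -0.2548  0.0326] az 75.1 q [ 0.59  0.46 -0.27  2.02  0.18  0.69 -0.06] grip 0.398
err world mm [-1.7  0.5 -2.6] rot [ 0.006 -0.003  0.002]
0 -2 3 0.006 -0.003 0.002
clock: 23.67
eef_pos: [0.4831, -0.2529, 0.1217]
tcp_rot: [-2.484, -1.912, -0.002]
wrist_force: [0.2, -1.5, -0.0]
grip_width: 0.396
t 23.67 pos [ 0.4831 -0.2529  0.1217] az 75.2 q [ 0.62  0.33 -0.31  1.96  0.12  0.88 -0.  ] grip 0.396
err world mm [ 91.9 282.9   8.3] rot [-0.003 -0.006 -0.398]
33 2 -1 -0.000 -0.001 -0.044
33 3 -1 -0.000 -0.001 -0.044
33 5 -1 -0.000 -0.001 -0.044
32 6 -1 -0.000 -0.001 -0.044
32 8 -1 -0.000 -0.001 -0.044
32 9 -1 -0.000 -0.001 -0.044
31 10 -1 -0.000 -0.001 -0.044
31 12 -1 -0.000 -0.001 -0.044
30 13 -1 -0.000 -0.001 -0.044
```

```bash

python3 -m handwheel '34 4 -6 0 0 -0.044;34 5 -5 0 0 -0.044;34 6 -3 0 0 -0.044;34 7 0 0 0 -0.044;34 8 0 0 0 -0.044'
python3 plan.py .5933 0.0782 .13 98 6
```

```text
clock: 24.08
eef_pos: [0.544, -0.0946, 0.1475]
tcp_rot: [2.268, 2.167, 0.006]
wrist_force: [0.4, -0.9, -0.7]
grip_width: 0.396
t 24.08 pos [ 0.544  -0.0946  0.1475] az 87.4 q [ 0.4   0.32 -0.42  1.92  0.16  0.93 -0.14] grip 0.396
err world mm [ 49.3 172.8 -17.5] rot [ 0.006  0.001 -0.185]
29 7 3 0.001 0.000 -0.031
29 8 3 0.001 0.000 -0.031
29 9 3 0.001 0.000 -0.031
28 10 3 0.001 0.000 -0.031
28 10 3 0.001 0.000 -0.031
28 11 3 0.001 0.000 -0.031
```

```bash

python3 -m handwheel '34 8 0 0 0 -0.035;34 9 0 0 0 -0.035;34 10 0 0 0 -0.035;30 10 0 0 0 -0.035;16 6 0 0 0 -0.02'
python3 -m handwheel '0 0 0 0 0 0;0 0 0 0 0 0;0 0 0 0 0 0;0 0 0 0 0 0;0 0 0 0 0 0'
python3 plan.py .5933 0.0782 .1 98 1
```

```text
clock: 24.5
eef_pos: [0.5858, 0.0656, 0.1527]
tcp_rot: [2.071, 2.352, 0.01]
wrist_force: [-0.4, 0.4, -0.4]
grip_width: 0.397
clock: 24.92
eef_pos: [0.5856, 0.0689, 0.1547]
tcp_rot: [2.065, 2.358, 0.012]
wrist_force: [0.4, 0.0, -1.4]
grip_width: 0.397
t 24.92 pos [0.5856 0.0689 0.1547] az 97.6 q [ 0.18  0.38 -0.5   1.84  0.22  0.97 -0.29] grip 0.397
err world mm [  7.7   9.3 -54.7] rot [ 0.011  0.001 -0.007]
8 8 55 0.011 0.001 -0.007
```

```bash

python3 -m handwheel '8 8 0 0.01 0 -0.007;0 0 18 0 0 0;0 0 18 0 0 0;0 0 12 0 0 0;0 0 4 0 0 0'
python3 plan.py .5933 0.0782 .1 98 1
python3 wr.py w11 .5933 .0782 .022
```

```text
clock: 25.33
eef_pos: [0.5939, 0.0715, 0.1032]
tcp_rot: [2.069, 2.357, 0.0]
wrist_force: [-0.7, -0.5, -0.4]
grip_width: 0.394
t 25.33 pos [0.5939 0.0715 0.1032] az 97.4 q [ 0.15  0.45 -0.48  1.85  0.27  0.9  -0.33] grip 0.394
err world mm [-0.6  6.7 -3.2] rot [ 0.004  0.004 -0.01 ]
7 0 3 0.004 0.004 -0.010
expected centre px [320.9 195.5]
```

View pics/w11.png

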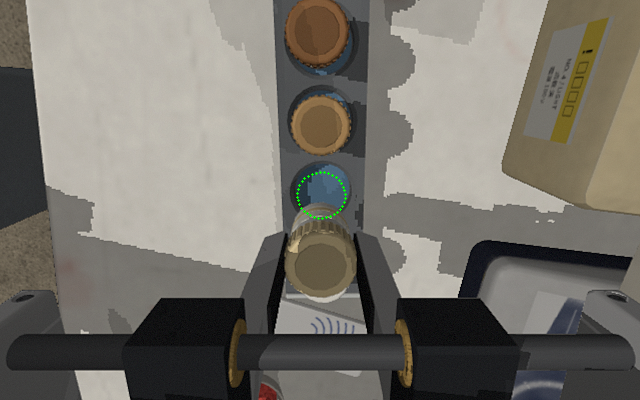

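Well ring at (321,190), ivory lid at (320,263), with 7 mm still to go along the row.

```bash

python3 -m handwheel '7 0 0 0.004 0.004 -0.01;0 0 0 0 0 0;0 0 8 0 0 0;0 0 6 0 0 0;0 0 0 0 0 0'
python3 plan.py .5933 0.0782 .0386 98 1
```

```text
clock: 25.8
eef_pos: [0.5938, 0.0784, 0.0901]
tcp_rot: [2.061, 2.371, 0.002]
wrist_force: [0.2, 0.3, -0.6]
grip_width: 0.397
t 25.8 pos [0.5938 0.0784 0.0901] az 98.0 q [ 0.14  0.47 -0.48  1.86  0.28  0.88 -0.34] grip 0.397
err world mm [ -0.5  -0.2 -51.5] rot [ 0.001 -0.    -0.   ]
-0 -1 52 0.001 -0.000 -0.000
```

```bash

python3 -m handwheel '0 0 10 0 0 0;0 0 10 0 0 0;0 0 7 0 0 0;0 0 2 0 0 0;0 0 0 0 0 0'
python3 plan.py .5933 0.0782 .0386 98 1
```

```text
clock: 26.22
eef_pos: [0.5936, 0.0783, 0.0576]
tcp_rot: [2.061, 2.371, 0.001]
wrist_force: [-0.9, -0.9, -1.2]
grip_width: 0.392
t 26.22 pos [0.5936 0.0783 0.0576] az 98.0 q [ 0.12  0.51 -0.46  1.88  0.3   0.82 -0.36] grip 0.392
err world mm [ -0.3  -0.1 -19. ] rot [ 0.001 -0.    -0.   ]
-0 -0 19 0.001 -0.000 -0.000
```

```bash

python3 -m handwheel '0 0 6 0 0 0;0 0 5 0 0 0;0 0 4 0 0 0;0 0 2 0 0 0;0 0 0 0 0 0'
python3 plan.py .5933 0.0782 .0386 98 1
```

```text
clock: 26.63
eef_pos: [0.5936, 0.0783, 0.0386]
tcp_rot: [-2.061, -2.371, -0.001]
wrist_force: [1.0, -0.8, 0.5]
grip_width: 0.397
t 26.63 pos [0.5936 0.0783 0.0386] az 98.0 q [ 0.11  0.54 -0.45  1.89  0.32  0.79 -0.37] grip 0.397
err world mm [-0.3 -0.1 -0. ] rot [ 0. -0. -0.]
-0 -0 0 0.000 -0.000 -0.000
```

```bash

python3 -m handwheel '0 0 1 0 0 0;0 0 0 0 0 0;0 0 0 0 0 0;0 0 0 0 0 0;0 0 0 0 0 0'
python3 -m handwheel '0 0 0 0 0 0;0 0 0 0 0 0;0 0 0 0 0 0;0 0 0 0 0 0;0 0 0 0 0 0' 0.5
python3 -m handwheel '0 0 -10 0 0 0;0 0 -20 0 0 0;0 0 -30 0 0 0;0 0 -30 0 0 0;0 0 -20 0 0 0'
python3 -m handwheel '-35 -10 -5 0 0 0;-35 -10 -5 0 0 0;-35 -10 -5 0 0 0;-35 -10 -5 0 0 0;-35 -10 0 0 0 0'
python3 -m handwheel '-20 -10 0 0 0 0;0 0 0 0 0 0;0 0 0 0 0 0;0 0 0 0 0 0;0 0 0 0 0 0'
python3 - <<'E'
import cv2
from h import *
for n in ["top","scene","wrist"]:
    a=camera(n)["img"][:,:,::-1]; cv2.imwrite(f"pics/{n}F.png",a)
    if n=="top": cv2.imwrite("pics/topFz.png",cv2.resize(a[145:255,190:340],None,fx=5,fy=5,interpolation=cv2.INTER_CUBIC))
    if n=="scene": cv2.imwrite("pics/sceneFz.png",cv2.resize(a[160:310,160:420],None,fx=3,fy=3,interpolation=cv2.INTER_CUBIC))
E
```

```text
clock: 27.05
eef_pos: [0.5945, 0.0784, 0.0395]
tcp_rot: [2.06, 2.369, 0.002]
wrist_force: [0.4, 0.6, 0.1]
grip_width: 0.396
clock: 27.47
eef_pos: [0.5947, 0.0785, 0.0396]
tcp_rot: [2.06, 2.369, 0.003]
wrist_force: [0.7, -0.3, -0.1]
grip_width: 0.718
clock: 27.88
eef_pos: [0.591, 0.0784, 0.1511]
tcp_rot: [-2.057, -2.368, 0.007]
wrist_force: [0.3, -0.3, 0.6]
grip_width: 0.749
clock: 28.3
eef_pos: [0.5697, -0.097, 0.1827]
tcp_rot: [2.04, 2.386, 0.011]
wrist_force: [1.0, -0.3, 0.5]
grip_width: 0.753
clock: 28.72
eef_pos: [0.5613, -0.1278, 0.1864]
tcp_rot: [2.05, 2.373, 0.01]
wrist_force: [-0.0, 0.1, 0.8]
grip_width: 0.747
```

View pics/topFz.png

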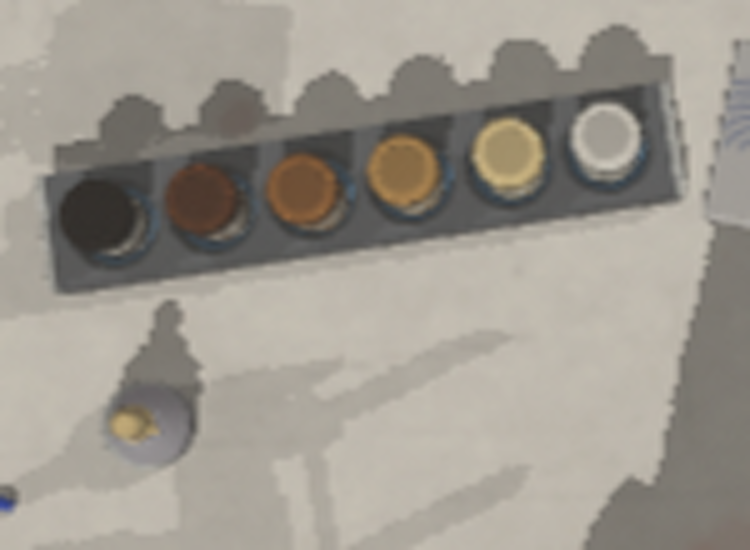

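View pics/sceneFz.png

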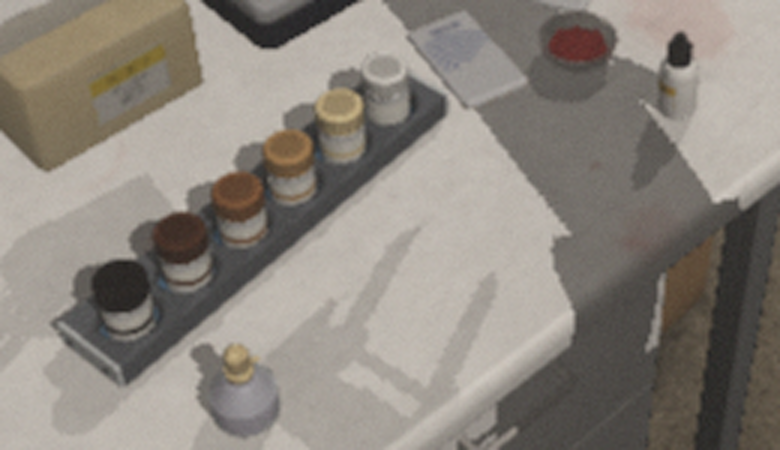

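View pics/sceneF.png

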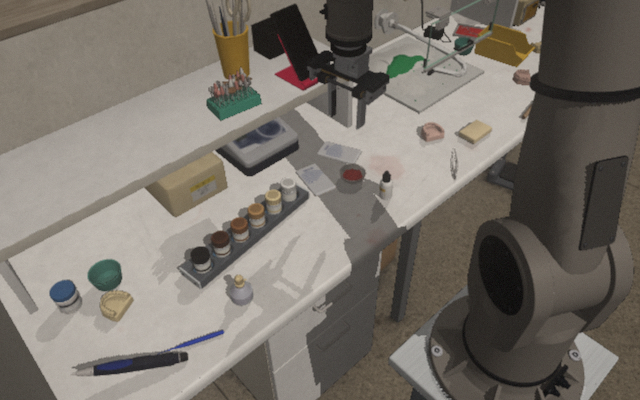

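All six jars stand upright in the order near-black, brown, tan, sand, ivory, white. The zoomed top view puts the lids at x of about 98, 201, 304, 405, 508 and 606, evenly spaced. The burner and glue bottle are upright and the arm is clear, so I'll hand the job in.

```bash
python3 -c "
from plant import sensors,sign_off
s=sensors.get_state();print(s['clock'],s['wrist_force']);print(sign_off())"
```

```text
28.8667 [-0.34882383 -0.62448422  0.41571683]
the job is handed in; nothing more can be done
None
```

The four loose jars are back in the rack and the job is handed in, at 28.9 s of the 96 s allowed. From the white end the row now reads white, ivory, sand, tan, brown, near-black.

- **Seating:** Brown, tan and sand were let go with the gripper at the height expected for the well floor. I felt contact for tan (5 N) and sand (8.5 N), but no clear contact for brown. Ivory was let go about 1 mm above that height, so it may have dropped that last millimetre.
- **Final pictures:** In the top and scene views all six jars stand upright and evenly spaced. The white and near-black jars are still in their end wells. The burner and the glue bottle are standing where they were.
- **Forces:** The wrist force readings stayed under about 10 N, and the gripper was holding and touching nothing at hand-in.
- **One disagreement:** The wrist camera read positions about 3–5 mm off the top camera along the rack row. The offset was the same for the well, the held brown jar and the near-black jar, so I placed by the top camera's positions.

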